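# Press a glued handle blank in the bench locking pliers

## Robot

A 6-joint arm with a two-finger parallel gripper is mounted at the origin on the work surface. World frame = base frame: x ahead of the robot, y to its left, z up, the work surface at z = 0. Lengths are in m, angles in rad, forces in N, time in s.
With the tool pointing down it reaches from about 0.375 to 0.9 m from the base axis. Payload 3.1 kg.
Tool frame: the origin (TCP) lies between the finger pads; the fingertips stand manip.finger_overhang ahead of it and the grasp point (between the pads) lies 5 mm behind it (manip.finger_overhang is the distance from the TCP to the fingertips, in m); z points along the fingers, y is the line along which they close (so a half turn about z gives the same grasp; the last joint's range is limited). The gripper opens to 85 mm and grips with 20 to 120 N. Pads are 22 mm wide; open, the fingers measure 114 mm over their backs; the gripper's body (76 mm by 85 mm) begins 54 mm behind the grasp point. The pads swing forward as they close: fully open they stand 13 mm farther back than shut.
Start: joints at [-1.393, 0.527, 1.433, -0, 1.181, -0.178], TCP at [0.218, -0.586, 0.221] pointing down, gripper open.
Joint ranges: [-3.08, 3.08], [-0.75, 2.2], [0.22, 2.44], [-1.43, 4.57], [0, 2.65], [-2.85, 2.85]. Speed limits (rad/s): [2.79, 2.79, 3.14, 3.14, 3.14, 3.14].

## Interface

Orientations are given as a unit quaternion [x, y, z, w].
In Python, from station import manip gives the robot as it stands.
- The arm moves only by the tool drive_tool, never from a script. Its argument "plan" is a list of rows, each a list of 7 numbers: the shift along the tool's x, y, z in m, then the turn, a rotation vector about the tool's x, y, z in degrees, then the opening, from -1 (shut) to 1 (fully open). In form: [[x, y, z, wx, wy, wz, gripper], ...]. A call has 1 to 10 rows; each row shifts and turns the commanded pose from where the row before left it, along the tool's axes as they then stand; what a row does not reach is not made up. A row lasts 1/10 s, in which the tool goes at most 50 mm and 8.59 degrees, less where a joint would pass 70% of its speed; a pose out of reach is approached as far as the arm can. A call is refused whole if a number of a shift passes 0.05 or a number of a turn 8.59, either way. A call with a gripper value outside its range is refused whole. The fingers move at their own pace and stop on an object; "newtons" is the grip in N (left out, the last holds). Time passes only in rows, so rows that do not move let the fingers close. It gives the time, the measured TCP pose, the force, the opening and the grip force at its end, in the units of the state.
- manip.sense(): the state, without advancing time (a new reading comes with each control period).
- manip.snapshot(name): name is "side" or "top"; returns a dict with "image" (400x640x3 uint8, red, green, blue), "z_map" (400x640 float32, m along the optical axis (not along the pixel's ray), 0 where there is no reading), "fov_y" (degrees; the focal length in pixels is half the picture's height over the tangent of half this angle, whatever the lens; pixels are square), "cx", "cy" (the principal point, pixels), "k1" (the pictures are not rectified: a ray, as slopes to the right and down, at radius r is drawn at 1 + k1 r^2 times it, then the intrinsics apply), "extrinsics" (4x4, takes a point from camera to world coordinates). Camera axes: x right, y up, looking along -z (the intrinsics and any distortion apply to the point x, -y, -z); pixel columns grow to the right and rows downward; lengths in m; the calibration is good to about 2 mm. A picture is of the moment at which its call begins.
- manip.sign_off(): hands the job in; it is judged then, once.
The state is a dict: "t": time; "q": joint angles; "qd": joint speeds; "tau": joint torques, N m; "tcp_pos": TCP position; "tool_rot": TCP orientation; "force": force on the tool from outside, world axes, zero at the start; "ft_torque": the same for the moment, N m; "finger_gap": opening from 0.0 (shut) to 1.0 (fully open); "gripper_force": force on a finger pad.
Only numpy, scipy, OpenCV 4.12 (cv2) and the standard library are available. Lean on these libraries where they do the work, as an engineer would, in place of code of your own. Each camera call takes 0.05 s, during which the arm holds its last target. There are 200 camera calls.

## Task

A freshly glued wooden handle blank stands between the open jaws of the red-handled locking pliers on the bench. Squeeze the red handles together until the pliers lock on the blank, take the hand away and leave it clamped for about two seconds, then pull the pliers' yellow release lever so that they spring open. Leave the blank standing between the open jaws and do not operate the blue pliers.

Things in the scene. Friction and masses are not known exactly. Their poses are not given: they have to be found in the camera images.
- red_pliers: Red-gripped locking pliers lying flat, pivoted on a grey plate 300 x 86 x 12 mm fixed to the bench. Origin: on the pivot's vertical axis, at bench height. +x points to the jaws (two steel bars centred 48 mm out, 29 to 51 mm high), -x to the handles and tail, z up; symmetric about y = 0. A brass pull frame slides under the handles and behind the lever, its rear bar 38 mm high.
- red_squeeze (a point): Where to squeeze: midway between the red handles, 90 mm behind the pivot (-x), 46 mm high; axes as red_pliers. Handles: bars 12 mm thick, from x = -155 to -55 mm, 32 to 52 mm high, swinging symmetrically and level. Here they measure about 60 mm over their outsides when open, 34 mm when locked. Closing (along y) takes up to 8 N per handle, 15 N if one alone is pushed.
- red_tab (a point): On the yellow release lever of the red pliers, 65 mm high: an upright tab 170 mm behind the pivot, 9 mm thick (along x) and 24 mm wide (y), yellow from 42 to 88 mm height, hinged across the plate 12 mm above the bench. Its top is pulled towards the tail (-x of the pliers). This point moves with it.
- red_handle (a joint): Handles of the red pliers, rad each: 0 open (start, spring-held), 0.145 shut. Dead centre lies at 0.087: beyond it they jump shut and stay locked, below it they spring open.
- red_lever (a joint): Release lever of the red pliers, rad: 0 upright (springs back there), up to 0.6 pulled towards the tail. With the pliers locked, pulling it to about 0.35 (some 19 mm at 65 mm height, about 3 to 6 N) trips them open.
- blank: Glued two-layer wooden blank, dark and light wood, 50 x 16 x 46 mm (x, y, z), 40 g, loose, standing on the red pliers' plate between the jaws about 48 mm from the pivot. Origin: centre of its underside, z up, x along the pliers.
- blue_handle (a joint): Handles of the blue-gripped pliers, a bystander of the same build with empty jaws; 0 open (start), 0.145 locked. To be left open.
Not all that is in view belongs to the job. There is more than one size of the blank; the one meant has the size given above.

How it is judged:
On the way, in this order (a step that is already met when the one before it is completed fails the run):
1. the red pliers are locked on the blank with the fingers off them, for a second (value of joint red_handle above 0.128 rad and contact force between the fingers and red_pliers below 0.5 N and x of blank in the frame of red_pliers between 0.033 and 0.063 m and angle between blank's own z axis and vertical below 0.2 rad), for 1 s.
2. the release lever is pulled while the pliers are still locked (value of joint red_lever above 0.09 rad and value of joint red_handle above 0.1 rad).
At the end, for the whole second after the job is handed in: The red handles are open again (joint below 0.03 rad), the lever is back upright (below 0.08 rad), the blank stands at rest between the open jaws (33 to 63 mm from the pivot, within 12 mm of the middle, tilted less than 0.2 rad), and the blue pliers are open (below 0.05 rad) (value of joint red_handle below 0.03 rad and value of joint red_lever below 0.08 rad and value of joint blue_handle below 0.05 rad and x of blank in the frame of red_pliers between 0.033 and 0.063 m and y of blank in the frame of red_pliers between -0.012 and 0.012 m and angle between blank's own z axis and vertical below 0.2 rad and linear speed of blank below 0.02 m/s); the robot touches nothing.
It fails at once if the blue pliers are squeezed (value of joint blue_handle above 0.06 rad).
It also fails if it takes over 40 s, if anything falls off the work surface, if the arm or the gripper's body presses on something with over 40 N, if the wrist force passes 120 N, or if a joint passes its speed limit or range.

## Working session

There is one attempt and no reset: what is moved stays moved. The work goes in short steps, Python scripts to look and compute and a tool call to move; the robot and the scene stay as the last step left them, time stands still between calls to the robot, and variables do not carry over. Pictures are saved under pics/ and viewed, at most 10 in all, crops included, and the job is handed in when it is done.

Besides the shell and the picture viewer there is one more tool, called after "Emit:" by a JSON object that holds its "name" and its "arguments", one argument or row to a line. drive_tool: Moves the arm, as the interface text tells. Its arguments: {"type":"object","properties":{"plan":{"type":"array"},"newtons":{"type":"number"}},"required":["plan"]}

```bash
mkdir -p pics
cat > h.py <<'E'
import numpy as np,cv2
from station import manip
def snap(n):
    return manip.snapshot(n)
def K(s):
    f=200/np.tan(np.radians(s["fov_y"])/2); return f
def rays(s,uv):
    uv=np.atleast_2d(uv).astype(float); f=K(s)
    M=np.array([[f,0,s["cx"]],[0,f,s["cy"]],[0,0,1]])
    p=cv2.undistortPoints(uv[:,None],M,np.array([s["k1"],0,0,0,0]))[:,0]
    d=np.c_[p[:,0],-p[:,1],-np.ones(len(p))]
    T=np.array(s["extrinsics"]); return T[:3,3],d@T[:3,:3].T
def onplane(s,uv,z):
    o,d=rays(s,uv); return o+d*((z-o[2])/d[:,2])[:,None]
def bydepth(s,uv):
    uv=np.atleast_2d(uv).astype(int); o,d=rays(s,uv)
    return o+d*s["z_map"][uv[:,1],uv[:,0]][:,None]
E
python3 - <<'E'
from h import *
for n in("top","side"):
    s=snap(n); cv2.imwrite(f"pics/{n}0.png",s["image"][...,::-1])
    print(n,s["fov_y"],s["cx"],s["cy"],s["k1"],np.round(s["extrinsics"],3).tolist())
print(manip.sense(),manip.finger_overhang)
E
```

```text
top 55.303174931483845 319.9637546464651 200.79866283053926 -0.006902163099664314 [[-0.021, 0.99, -0.139, 0.486], [-1.0, -0.022, -0.006, -0.016], [-0.009, 0.139, 0.99, 1.041], [0.0, 0.0, 0.0, 1.0]]
side 50.702749200381135 320.07116885338854 200.38762771887275 -0.06258692444241773 [[-0.845, 0.266, -0.464, 0.234], [-0.534, -0.439, 0.722, 0.572], [-0.012, 0.858, 0.513, 0.509], [0.0, 0.0, 0.0, 1.0]]
{'t': 0.1, 'q': array([-1.39349558e+00,  5.28393511e-01,  1.43376304e+00, -1.70981924e-05,
        1.18139967e+00, -1.78527260e-01]), 'qd': array([-1.43188654e-03, -7.83281767e-04, -2.30130110e-03,  5.25282175e-05,
        6.26428012e-05, -3.07029314e-03]), 'tau': array([-1.57557283e-04, -4.43304849e+01, -1.78586143e+01, -2.51370057e-04,
        3.87762513e-03,  2.56483884e-05]), 'tcp_pos': array([ 0.21761832, -0.58518868,  0.22042255]), 'tool_rot': array([ 9.84213957e-01,  1.76980008e-01, -7.30381684e-06, -9.81791756e-04]), 'force': array([0.53859475, 0.34521891, 0.00641135]), 'ft_torque': array([ 0.00530068, -0.04558151,  0.03080646]), 'gripper_force': 0.0, 'finger_gap': 0.9971828944201836} 0.014
```

View pics/top0.png

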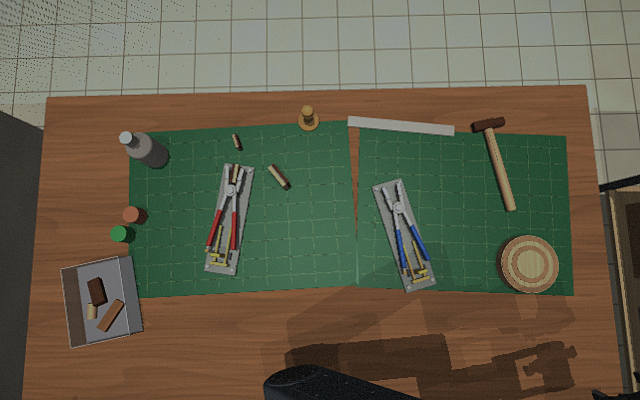

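View pics/side0.png

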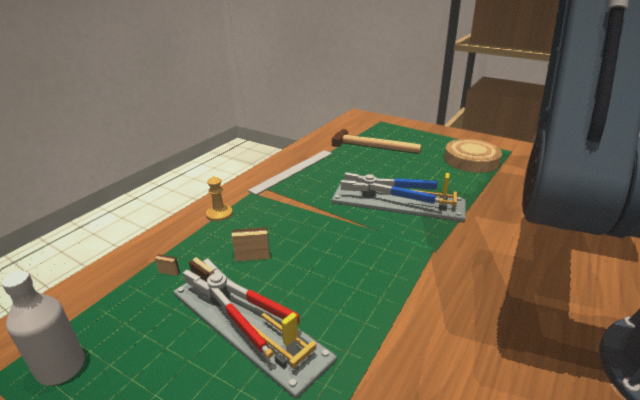

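The top view shows the red pliers with pivot near (230,190), red handles around (215,230)/(235,230), yellow tab near (218,240) and tail near (220,268). The blue pliers are at (400,210) and must be left alone. The three blank-like blocks are at (235,172) between the red jaws, (279,177) loose, and a small one at (237,141). The one between the red jaws fits the description. Next I'll measure and take an enlarged crop to confirm.

```bash
cat > m.py <<'E'
from h import *
import sys
def tri(o1,d1,o2,d2):
    A=np.c_[d1,-d2]; t=np.linalg.lstsq(A,o2-o1,rcond=None)[0]
    a=o1+t[0]*d1;b=o2+t[1]*d2; return (a+b)/2,np.linalg.norm(a-b)
S={n:snap(n) for n in("top","side")}
roi={"top":(190,120,300,285),"side":(150,220,340,395)}
for n,s in S.items():
    x0,y0,x1,y1=roi[n]; hsv=cv2.cvtColor(s["image"],cv2.COLOR_RGB2HSV)
    m0=np.zeros(hsv.shape[:2],np.uint8); m0[y0:y1,x0:x1]=255
    red=(cv2.inRange(hsv,(0,150,60),(6,255,255))|cv2.inRange(hsv,(172,150,60),(180,255,255)))&m0
    yel=cv2.inRange(hsv,(20,130,80),(32,255,255))&m0
    gry=cv2.inRange(hsv,(0,0,60),(180,40,255))&m0
    for nm,m in(("red",red),("yel",yel),("gry",gry)):
        k,l,st,c=cv2.connectedComponentsWithStats(m)
        for i in range(1,k):
            if st[i,4]>12:
                ys,xs=np.where(l==i); P=bydepth(s,np.c_[xs,ys])
                cn=max(cv2.findContours((l==i).astype(np.uint8),0,2)[0],key=cv2.contourArea)
                r=cv2.minAreaRect(cn)
                print(n,nm,st[i].tolist(),np.round(c[i],1),"med",np.round(np.median(P,0),3),"z5-95",np.round(np.percentile(P[:,2],[5,50,95]),3),"box",np.round(cv2.boxPoints(r)).astype(int).tolist())
    cr=s["image"][y0:y1,x0:x1,::-1]; cv2.imwrite(f"pics/{n}_crop.png",cv2.resize(cr,None,fx=3.4,fy=3.4,interpolation=cv2.INTER_CUBIC))
E
python3 m.py
```

```text
top red [206, 210, 16, 36, 162] [213.6 227.5] med [0.56  0.268 0.052] z5-95 [0.048 0.052 0.054] box [[205, 244], [218, 209], [222, 211], [210, 246]]
top red [230, 212, 7, 38, 167] [233.3 230.6] med [0.55  0.217 0.051] z5-95 [0.039 0.051 0.055] box [[230, 249], [231, 212], [236, 212], [235, 249]]
top yel [210, 253, 10, 4, 27] [215.  254.4] med [0.492 0.254 0.087] z5-95 [0.048 0.087 0.089] box [[210, 253], [219, 253], [219, 256], [210, 256]]
top gry [204, 163, 51, 113, 2103] [230.6 216. ] med [0.612 0.233 0.013] z5-95 [0.008 0.013 0.055] box [[202, 270], [222, 161], [255, 167], [234, 276]]
top gry [270, 165, 10, 11, 14] [274.5 170. ] med [0.707 0.108 0.061] z5-95 [0.059 0.061 0.064] box [[270, 165], [271, 165], [279, 175], [278, 175]]
top gry [217, 257, 7, 6, 33] [219.9 259.2] med [0.479 0.261 0.012] z5-95 [0.01  0.012 0.015] box [[217, 257], [223, 257], [223, 262], [217, 262]]
side red [247, 290, 46, 28, 474] [267.5 304.2] med [0.556 0.223 0.049] z5-95 [0.038 0.049 0.052] box [[244, 298], [248, 289], [292, 311], [287, 320]]
side red [226, 304, 40, 48, 533] [245.4 326.5] med [0.554 0.275 0.049] z5-95 [0.04  0.049 0.051] box [[223, 309], [230, 302], [268, 345], [261, 351]]
side yel [262, 313, 53, 51, 683] [290.5 334.1] med [0.486 0.258 0.052] z5-95 [0.029 0.052 0.087] box [[261, 314], [287, 298], [317, 348], [291, 364]]
side yel [257, 330, 26, 21, 80] [270.3 341.1] med [0.518 0.266 0.03 ] z5-95 [0.028 0.03  0.031] box [[256, 332], [258, 329], [282, 349], [280, 351]]
side gry [150, 220, 11, 7, 25] [154.2 222.4] med [ 2.026 -0.538 -0.755] z5-95 [-0.76  -0.755 -0.749] box [[149, 224], [159, 218], [160, 220], [150, 226]]
side gry [174, 259, 163, 136, 6115] [251.  329.5] med [0.578 0.253 0.011] z5-95 [0.007 0.011 0.05 ] box [[163, 298], [198, 252], [338, 357], [303, 403]]
```

View pics/top_crop.png

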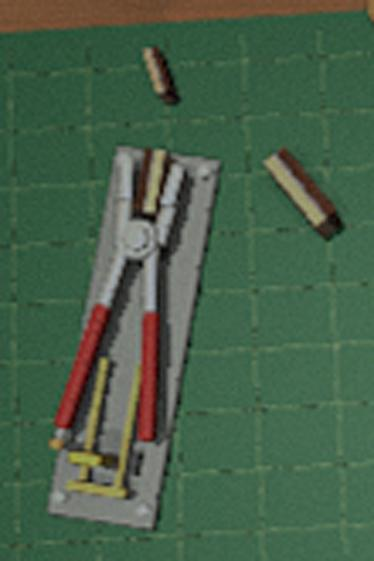

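View pics/side_crop.png

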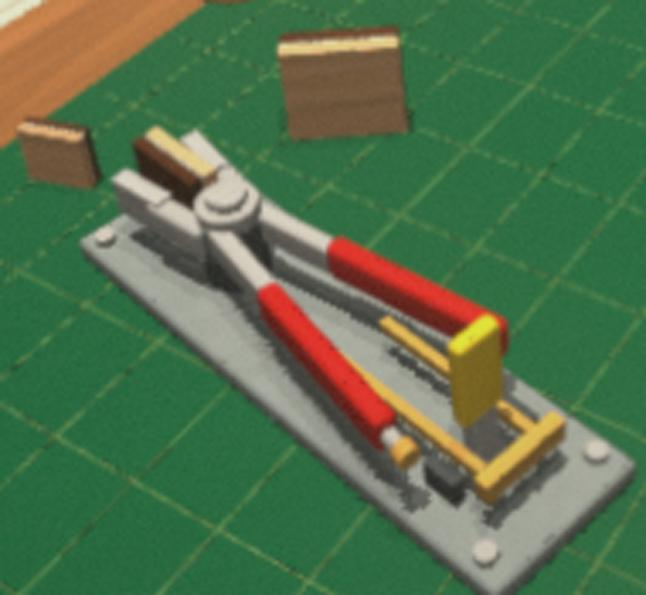

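The crops confirm it. The dark/light blank stands between the red pliers' jaws (top ≈(235,172), side ≈(201,269)), and the loose one at (279,177) and the small one at (237,141) are decoys. The yellow tab's top is at top ≈(215,254), side ≈(290,315), and the frame's rear bar is at side ≈(303,355). Now I'll fit the pliers frame.

```bash
cat > fit.py <<'E'
from h import *
from m import tri,S
pts={}
P=[]
for n,(x0,y0,x1,y1) in {"top":(190,150,262,285),"side":(165,240,345,399)}.items():
    s=S[n]; v,u=np.mgrid[y0:y1,x0:x1]; uv=np.c_[u.ravel(),v.ravel()]
    W=bydepth(s,uv); hsv=cv2.cvtColor(s["image"],cv2.COLOR_RGB2HSV)[uv[:,1],uv[:,0]].astype(int)
    g=(hsv[:,1]<60)&(W[:,2]>.007)&(W[:,2]<.017)
    r=cv2.minAreaRect(W[g,:2].astype(np.float32)); print(n,"plate",np.round(r[0],4),np.round(r[1],3),round(r[2],2))
    red=((hsv[:,0]<7)|(hsv[:,0]>172))&(hsv[:,1]>150)&(hsv[:,2]>60)&(W[:,2]>.03)
    yel=(abs(hsv[:,0]-26)<7)&(hsv[:,1]>130)&(hsv[:,2]>70)&(W[:,2]>.02)&(W[:,2]<.1)
    blk=(W[:,2]>.053)&(W[:,2]<.075)&(W[:,0]>.66)
    pts[n]=(W[red],W[yel],W[blk])
piv,e=tri(*[q[0] if q.ndim>1 else q for n,c in(("top",(231,190)),("side",(216.5,278.8))) for q in rays(S[n],c)])
print("pivot tri",np.round(piv,4),"gap",round(e,4))
tab,e=tri(*[q[0] if q.ndim>1 else q for n,c in(("top",(214.5,254.5)),("side",(288.5,314.5))) for q in rays(S[n],c)])
print("tabtop tri",np.round(tab,4),"gap",round(e,4))
th=np.arctan2(*(piv-tab)[1::-1]); print("axis deg",np.degrees(th))
np.savez("pts.npz",**{f"{n}{i}":pts[n][i] for n in pts for i in range(3)},piv=piv)
E
python3 fit.py | grep -v "top red\|top gry\|top yel\|side red\|side gry\|side yel"
```

```text
top plate [0.5894 0.2385] [0.086 0.299] 80.51
side plate [0.5876 0.2406] [0.087 0.301] 80.52
pivot tri [0.6587 0.2248 0.0517] gap 0.0013
tabtop tri [0.4907 0.2545 0.0891] gap 0.0005
axis deg -10.037461863722545
```

Run:
```python
import numpy as np
d=np.load("pts.npz"); th=np.radians(-9.5)
ex=np.array([np.cos(th),np.sin(th)]);ey=np.array([-np.sin(th),np.cos(th)])
c=np.array([.5885,.2395])
o=c+ex*((d["piv"][:2]-c)@ex); print("origin",o.round(4))
pc=lambda v:np.percentile(v,[2,50,98]).round(4)
for n in("top","side"):
  for i,nm in enumerate(("red","yel","blk")):
    W=d[f"{n}{i}"]; L=np.c_[(W[:,:2]-o)@ex,(W[:,:2]-o)@ey,W[:,2]]
    if nm=="red":
        L=L[L[:,2]>.047]
        for s in(1,-1):
            Q=L[L[:,1]*s>0]; k=np.polyfit(Q[:,0],Q[:,1],1); print(n,"red",s,pc(Q[:,0]),pc(Q[:,2]),"y mid at -90",np.polyval(k,-.09).round(4),"at -140",np.polyval(k,-.14).round(4),"slope",k[0].round(3))
    elif nm=="yel":
        for a,b in((.055,.1),(.03,.045)):
            Q=L[(L[:,2]>a)&(L[:,2]<b)]; print(n,"yel",a,len(Q),*[pc(Q[:,j]) for j in range(3)])
    else: print(n,nm,len(L),*[pc(L[:,j]) for j in range(3)])
```

```text
origin [0.6592 0.2277]
top red 1 [-0.149  -0.1044 -0.0593] [0.0477 0.0515 0.0551] y mid at -90 0.0221 at -140 0.0296 slope -0.151
top red -1 [-0.1502 -0.1051 -0.0591] [0.0475 0.0517 0.0549] y mid at -90 -0.0255 at -140 -0.0326 slope 0.142
top yel 0.055 24 [-0.1742 -0.1695 -0.1665] [-0.0125 -0.0037  0.0085] [0.0838 0.0875 0.0909]
top yel 0.03 6 [-0.1921 -0.171  -0.1524] [-0.0225  0.0126  0.0353] [0.0304 0.0344 0.044 ]
top blk 160 [0.0019 0.0385 0.0689] [-0.0211 -0.0034  0.015 ] [0.053  0.0579 0.0636]
side red 1 [-0.1538 -0.1093 -0.0608] [0.0473 0.0501 0.0525] y mid at -90 0.0194 at -140 0.0453 slope -0.517
side red -1 [-0.1405 -0.1028 -0.0611] [0.0471 0.0504 0.0525] y mid at -90 -0.022 at -140 -0.0294 slope 0.148
side yel 0.055 312 [-0.1777 -0.1759 -0.1692] [-0.0088  0.004   0.0125] [0.0561 0.075  0.0878]
side yel 0.03 250 [-0.1995 -0.1931 -0.0999] [-0.0194 -0.      0.0233] [0.0301 0.0358 0.0445]
side blk 250 [0.0007 0.0356 0.0678] [-0.0095 -0.0001  0.0121] [0.0536 0.0567 0.0613]
```

The plate measures 299×86 mm, the handles 60 mm over their outsides at about 51 mm high, and the tab tops out at about 88 mm, 170 mm behind the pivot. All of these match the text. Origin ≈ (0.659, 0.2267), axis −9.5°, squeeze point ≈ (0.570, 0.2415).

Emit:
{"name": "drive_tool", "arguments": {
  "plan": [
    [0, 0, 0, 0, 0, 7.5, 1],
    [0, 0, 0, 0, 0, 7.5, 1],
    [0, 0, 0, 0, 0, 7.5, 1],
    [0, 0, 0, 0, 0, 7.4, 1],
    [0.0106, -0.0437, 0, 0, 0, 0, 1],
    [0.0106, -0.0437, 0, 0, 0, 0, 1],
    [0.0106, -0.0437, 0, 0, 0, 0, 1],
    [0.0106, -0.0437, 0, 0, 0, 0, 1],
    [0.0106, -0.0437, 0, 0, 0, 0, 1],
    [0.0106, -0.0437, 0, 0, 0, 0, 1]
  ]
}}

```text
t: 1.3
tcp_pos: [0.3242, -0.3361, 0.2215]
tool_rot: [0.997, -0.083, 0.0, 0.0]
force: [1.4, 0.4, 0.3]
finger_gap: 1.003
gripper_force: 0.0
```

Emit:
{"name": "drive_tool", "arguments": {
  "plan": [
    [0.0106, -0.0437, 0, 0, 0, 0, 1],
    [0.0106, -0.0437, 0, 0, 0, 0, 1],
    [0.0106, -0.0437, 0, 0, 0, 0, 1],
    [0.0106, -0.0437, 0, 0, 0, 0, 1],
    [0.0106, -0.0437, 0, 0, 0, 0, 1],
    [0.0106, -0.0437, 0, 0, 0, 0, 1],
    [0.0106, -0.0437, 0, 0, 0, 0, 1],
    [0.0106, -0.0437, 0, 0, 0, 0, 1],
    [0.0106, -0.0437, 0, 0, 0, 0, 1],
    [0.0106, -0.0437, 0, 0, 0, 0, 1]
  ]
}}

```text
t: 2.3
tcp_pos: [0.5011, 0.0776, 0.2215]
tool_rot: [0.997, -0.083, 0.0, 0.0]
force: [0.8, -0.8, 0.4]
finger_gap: 0.996
gripper_force: 0.0
```

Emit:
{"name": "drive_tool", "arguments": {
  "plan": [
    [0.0106, -0.0437, 0, 0, 0, 0, 1],
    [0.0106, -0.0437, 0, 0, 0, 0, 1],
    [0.0106, -0.0437, 0, 0, 0, 0, 1],
    [0.0106, -0.0437, 0, 0, 0, 0, 1],
    [0, 0, 0, 0, 0, 0, 1],
    [0, 0, 0, 0, 0, 0, 1]
  ]
}}

```text
t: 2.9
tcp_pos: [0.5709, 0.2419, 0.2208]
tool_rot: [0.997, -0.082, -0.0, 0.0]
force: [-0.5, 0.0, -1.0]
finger_gap: 0.997
gripper_force: 0.0
```

```bash
cat > st.py <<'E'
from h import *
from scipy.spatial.transform import Rotation as R
s=manip.sense(); Rm=R.from_quat(s["tool_rot"]).as_matrix(); th=np.radians(-9.5)
ex=np.array([np.cos(th),np.sin(th),0]);ey=np.array([-np.sin(th),np.cos(th),0]); d=s["tcp_pos"]-np.array([.659,.2267,0])
print("t",round(s["t"],2),"pliers xyz",np.round([d@ex,d@ey,d[2]],4),"toolx deg",np.degrees(np.arctan2(Rm[1,0],Rm[0,0])).round(2),"toolz",Rm[:,2].round(3),"F",s["force"].round(1),"gap",s["finger_gap"],"gf",s["gripper_force"])
E
python3 st.py
```

```text
t 2.9 pliers xyz [-0.0894  0.0005  0.2208] toolx deg -9.38 toolz [-0.001 -0.001 -1.   ] F [-0.5  0.  -1. ] gap 0.9972006215200702 gf 0.0
```

Emit:
{"name": "drive_tool", "arguments": {
  "plan": [
    [0.001, 0, 0.035, 0, 0, 0, 1],
    [0, 0, 0.035, 0, 0, 0, 1],
    [0, 0, 0.035, 0, 0, 0, 1],
    [0, 0, 0.025, 0, 0, 0, 1],
    [0, 0, 0.02, 0, 0, 0, 1],
    [0, 0, 0.015, 0, 0, 0, 1],
    [0, 0, 0.011, 0, 0, 0, 1],
    [0, 0, 0, 0, 0, 0, 1]
  ]
}}

```text
t: 3.7
tcp_pos: [0.5714, 0.24, 0.0442]
tool_rot: [0.997, -0.083, -0.001, 0.0]
force: [-0.1, -0.8, 1.1]
finger_gap: 1.003
gripper_force: 0.0
```

```bash
python3 st.py
python3 - <<'E'
from h import *
a=snap("side")["image"][200:400,130:400,::-1]; cv2.imwrite("pics/desc.png",cv2.resize(a,None,fx=2.9,fy=2.9))
E
```

```text
t 3.7 pliers xyz [-0.0886 -0.0013  0.0442] toolx deg -9.56 toolz [-0.003 -0.001 -1.   ] F [-0.1 -0.8  1.1] gap 1.0030747299881357 gf 0.0
```

View pics/desc.png

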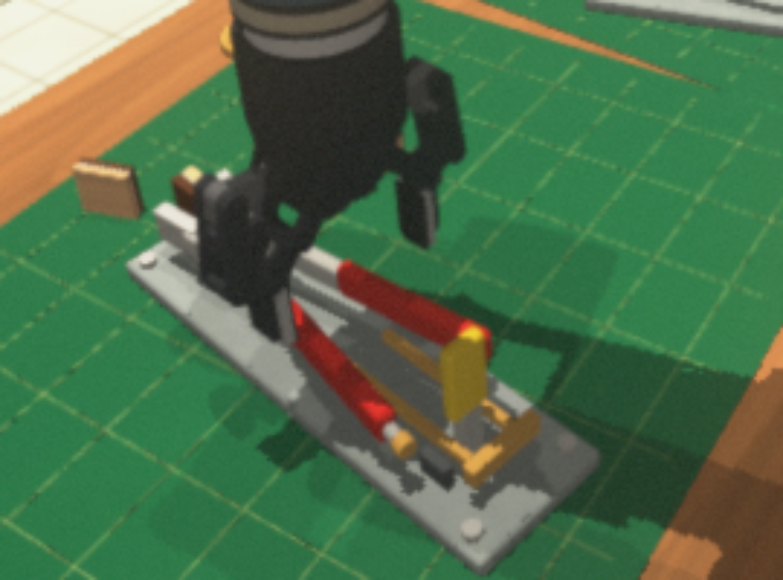

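The fingers straddle both red handles (near finger ≈(270,300), far finger ≈(418,210) in the crop) without contact. Now I'll squeeze.

Emit:
{"name": "drive_tool", "arguments": {
  "plan": [
    [0, 0, 0, 0, 0, 0, 0.3],
    [0, 0, 0, 0, 0, 0, 0.1],
    [0, 0, 0, 0, 0, 0, -0.1],
    [0, 0, 0, 0, 0, 0, -0.25],
    [0, 0, 0, 0, 0, 0, -0.3],
    [0, 0, 0, 0, 0, 0, -0.3],
    [0, 0, 0, 0, 0, 0, -0.3],
    [0, 0, 0, 0, 0, 0, -0.3]
  ],
  "newtons": 35
}}

```text
t: 4.55
tcp_pos: [0.5722, 0.241, 0.0453]
tool_rot: [0.997, -0.083, -0.0, 0.0]
force: [-0.3, -0.6, 0.4]
finger_gap: 0.35
gripper_force: 0.0
```

```bash
python3 st.py
```

```text
t 4.55 pliers xyz [-0.0879 -0.0003  0.0453] toolx deg -9.51 toolz [-0. -0. -1.] F [-0.3 -0.6  0.4] gap 0.3503747150614999 gf 0.0
```

Run:
```python
from h import *
a=snap("side")["image"][200:400,130:400,::-1]; cv2.imwrite("pics/sq.png",cv2.resize(a,None,fx=2.9,fy=2.9))
```

```text
(no output)
```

View pics/sq.png

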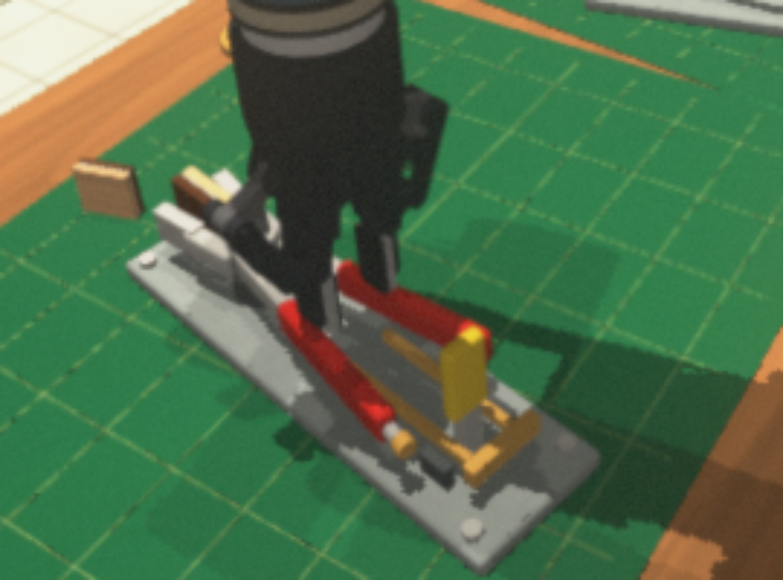

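The fingers passed over the tops of the handles and are now between them at about (325,325) and (378,285). The handles are still open. I'll check the real fingertip height, then lift before opening.

Run:
```python
from h import *
s=snap("side"); th=np.radians(-9.5); o=np.array([.659,.2267]); ex=np.array([np.cos(th),np.sin(th)]);ey=np.array([-np.sin(th),np.cos(th)])
# dark/grey finger px: columns at crop coords
for cx,cy in [(322,290),(325,305),(326,318),(333,318),(372,270),(376,282),(385,280)]:
    p=bydepth(s,(130+cx/2.9,200+cy/2.9))[0]; print((cx,cy),np.round([(p[:2]-o)@ex,(p[:2]-o)@ey,p[2]],3))
```

```text
(322, 290) [-0.096  0.022  0.084]
(325, 305) [-0.097  0.022  0.075]
(326, 318) [-0.095  0.022  0.065]
(333, 318) [-0.1    0.022  0.069]
(372, 270) [-0.087 -0.016  0.065]
(376, 282) [-0.09  -0.015  0.06 ]
(385, 280) [-0.097 -0.015  0.066]
```

Emit:
{"name": "drive_tool", "arguments": {
  "plan": [
    [0, 0, -0.02, 0, 0, 0, -0.3],
    [0, 0, -0.02, 0, 0, 0, -0.3],
    [0, 0, -0.01, 0, 0, 0, -0.3],
    [0, 0, 0, 0, 0, 0, 1],
    [0, 0, 0, 0, 0, 0, 1],
    [0, 0, 0, 0, 0, 0, 1],
    [0, 0, 0, 0, 0, 0, 1],
    [0, 0, 0, 0, 0, 0, 1]
  ]
}}

```text
t: 5.45
tcp_pos: [0.5719, 0.2408, 0.0945]
tool_rot: [0.997, -0.083, -0.001, 0.0]
force: [-0.4, -0.3, 0.1]
finger_gap: 1.002
gripper_force: 0.0
```

```bash
python3 st.py
python3 - <<'E'
from h import *
th=np.radians(-9.5); o=np.array([.659,.2267]); ex=np.array([np.cos(th),np.sin(th)]);ey=np.array([-np.sin(th),np.cos(th)])
for n in("side","top"):
    s=snap(n); v,u=np.mgrid[150:400,130:400]; uv=np.c_[u.ravel(),v.ravel()]; W=bydepth(s,uv)
    L=np.c_[(W[:,:2]-o)@ex,(W[:,:2]-o)@ey,W[:,2]]; rgb=s["image"][uv[:,1],uv[:,0]].astype(int)
    m=(abs(L[:,0]+.088)<.025)&(L[:,2]>.06)&(L[:,2]<.15)
    for sg in(1,-1):
        Q=L[m&(L[:,1]*sg>.02)]; 
        if len(Q)>5: print(n,sg,len(Q),"z",np.percentile(Q[:,2],[1,3,10]).round(3),"y at low",np.round(np.median(Q[Q[:,2]<np.percentile(Q[:,2],10)],0),3))
    if n=="side": cv2.imwrite("pics/up.png",cv2.resize(s["image"][180:400,130:400,::-1],None,fx=2.7,fy=2.7))
E
```

```text
t 5.45 pliers xyz [-0.0883 -0.0005  0.0945] toolx deg -9.52 toolz [-0.001 -0.    -1.   ] F [-0.4 -0.3  0.1] gap 1.001595959903805 gf 0.0
side 1 254 z [0.118 0.121 0.125] y at low [-0.097  0.049  0.122]
side -1 263 z [0.117 0.118 0.121] y at low [-0.09  -0.043  0.119]
```

View pics/up.png

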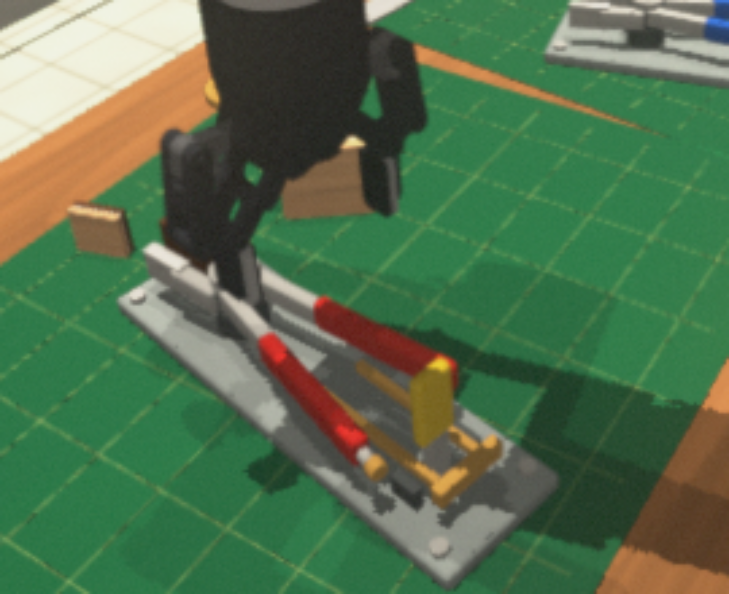

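The pictures put the open fingertips at z≈0.117 while TCP z reads 0.0945, so the tips stand about 24 mm higher than the stated geometry. I'll trust the cameras, descend to reported TCP z≈0.022, and re-measure the tips there.

Emit:
{"name": "drive_tool", "arguments": {
  "plan": [
    [0, 0, 0.02, 0, 0, 0, 1],
    [0, 0, 0.02, 0, 0, 0, 1],
    [0, 0, 0.015, 0, 0, 0, 1],
    [0, 0, 0.01, 0, 0, 0, 1],
    [0, 0, 0.0075, 0, 0, 0, 1],
    [0, 0, 0, 0, 0, 0, 1],
    [0, 0, 0, 0, 0, 0, 1]
  ]
}}

```text
t: 6.25
tcp_pos: [0.5726, 0.241, 0.0231]
tool_rot: [0.997, -0.083, 0.0, -0.0]
force: [-0.3, 0.3, 0.1]
finger_gap: 0.999
gripper_force: 0.0
```

```bash
python3 st.py
cat > tip.py <<'E'
from h import *
th=np.radians(-9.5); o=np.array([.659,.2267]); ex=np.array([np.cos(th),np.sin(th)]);ey=np.array([-np.sin(th),np.cos(th)])
s=snap("side"); v,u=np.mgrid[150:400,130:400]; uv=np.c_[u.ravel(),v.ravel()]; W=bydepth(s,uv)
L=np.c_[(W[:,:2]-o)@ex,(W[:,:2]-o)@ey,W[:,2]]; hsv=cv2.cvtColor(s["image"],cv2.COLOR_RGB2HSV)[uv[:,1],uv[:,0]].astype(int)
m=(abs(L[:,0]+.088)<.02)&(L[:,2]>.02)&(L[:,2]<.15)&(hsv[:,1]<90)
for sg in(1,-1):
    Q=L[m&(L[:,1]*sg>.036)&(abs(L[:,1])<.06)]
    if len(Q)>5: print(sg,len(Q),"z",np.percentile(Q[:,2],[0,1,3,10]).round(3),"low",np.round(np.median(Q[Q[:,2]<np.percentile(Q[:,2],10)],0),3))
E
python3 tip.py
```

```text
t 6.25 pliers xyz [-0.0875 -0.0001  0.0231] toolx deg -9.51 toolz [ 0.001  0.    -1.   ] F [-0.3  0.3  0.1] gap 0.9986559116706576 gf 0.0
1 830 z [0.045 0.049 0.053 0.062] low [-0.095  0.05   0.056]
-1 573 z [0.046 0.048 0.051 0.058] low [-0.091 -0.043  0.053]
```

The tips are at z≈0.046, below the handle tops, and will swing down further as they close. I'll go 2 mm lower and squeeze.

Emit:
{"name": "drive_tool", "arguments": {
  "plan": [
    [0, 0, 0.002, 0, 0, 0, 0.6],
    [0, 0, 0, 0, 0, 0, 0.4],
    [0, 0, 0, 0, 0, 0, 0.2],
    [0, 0, 0, 0, 0, 0, 0.0],
    [0, 0, 0, 0, 0, 0, -0.15],
    [0, 0, 0, 0, 0, 0, -0.3],
    [0, 0, 0, 0, 0, 0, -0.3],
    [0, 0, 0, 0, 0, 0, -0.3],
    [0, 0, 0, 0, 0, 0, -0.3]
  ],
  "newtons": 35
}}

```text
t: 7.2
tcp_pos: [0.5726, 0.2416, 0.0215]
tool_rot: [0.997, -0.083, 0.0, -0.001]
force: [-1.5, 2.2, 5.4]
finger_gap: 0.381
gripper_force: 35.6
```

```bash
python3 st.py
```

```text
t 7.2 pliers xyz [-0.0876  0.0004  0.0215] toolx deg -9.56 toolz [ 0.001  0.001 -1.   ] F [-1.5  2.2  5.4] gap 0.3812875152647759 gf 35.6195068359375
```

The fingers stopped at about 32 mm with the full 35 N, so the pliers should be locked. I'll open, lift, let the two seconds pass, and check.

Emit:
{"name": "drive_tool", "arguments": {
  "plan": [
    [0, 0, 0, 0, 0, 0, 1],
    [0, 0, 0, 0, 0, 0, 1],
    [0, 0, 0, 0, 0, 0, 1],
    [0, 0, 0, 0, 0, 0, 1],
    [0, 0, 0, 0, 0, 0, 1],
    [0, 0, -0.03, 0, 0, 0, 1],
    [0, 0, -0.04, 0, 0, 0, 1],
    [0, 0, -0.04, 0, 0, 0, 1],
    [0, 0, -0.02, 0, 0, 0, 1],
    [0, 0, 0, 0, 0, 0, 1]
  ]
}}

```text
t: 8.2
tcp_pos: [0.5748, 0.2415, 0.1547]
tool_rot: [0.997, -0.083, 0.004, -0.001]
force: [-0.4, -0.9, 0.4]
finger_gap: 1.001
gripper_force: 0.0
```

Emit:
{"name": "drive_tool", "arguments": {
  "plan": [
    [-0.02, 0, 0, 0, 0, 0, -1],
    [-0.02, 0, 0, 0, 0, 0, -1],
    [-0.011, 0, 0, 0, 0, 0, -1],
    [0, 0, 0, 0, 0, 0, -1],
    [0, 0, 0, 0, 0, 0, -1],
    [0, 0, 0, 0, 0, 0, -1],
    [0, 0, 0, 0, 0, 0, -1],
    [0, 0, 0, 0, 0, 0, -1],
    [0, 0, 0, 0, 0, 0, -1],
    [0, 0, 0, 0, 0, 0, -1]
  ]
}}

```text
t: 9.2
tcp_pos: [0.5222, 0.2493, 0.1508]
tool_rot: [0.997, -0.083, 0.0, -0.0]
force: [-0.1, -0.1, -0.5]
finger_gap: -0.0
gripper_force: 0.0
```

```bash
python3 st.py
python3 - <<'E'
from h import *
s=snap("side"); cv2.imwrite("pics/lock.png",cv2.resize(s["image"][150:400,130:400,::-1],None,fx=2.4,fy=2.4))
th=np.radians(-9.5); o=np.array([.659,.2267]); ex=np.array([np.cos(th),np.sin(th)]);ey=np.array([-np.sin(th),np.cos(th)])
v,u=np.mgrid[150:400,130:400]; uv=np.c_[u.ravel(),v.ravel()]; W=bydepth(s,uv)
L=np.c_[(W[:,:2]-o)@ex,(W[:,:2]-o)@ey,W[:,2]]; hsv=cv2.cvtColor(s["image"],cv2.COLOR_RGB2HSV)[uv[:,1],uv[:,0]].astype(int)
red=((hsv[:,0]<7)|(hsv[:,0]>172))&(hsv[:,1]>150)&(hsv[:,2]>40)&(L[:,2]>.047)&(L[:,2]<.055)
print("red x,y",*[np.percentile(L[red,j],[2,50,98]).round(3) for j in(0,1)])
yel=(abs(hsv[:,0]-26)<7)&(hsv[:,1]>130)&(L[:,2]>.055)&(L[:,2]<.1)
print("tab",*[np.percentile(L[yel,j],[2,50,98]).round(3) for j in(0,1,2)])
m=(abs(L[:,0]+.139)<.025)&(abs(L[:,1])<.04)&(L[:,2]>.06)&(L[:,2]<.2)&(hsv[:,1]<90)
print("tip",np.percentile(L[m,2],[0,1,3,10]).round(3),np.median(L[m][L[m,2]<np.percentile(L[m,2],8)],0).round(3))
E
```

```text
t 9.2 pliers xyz [-0.1387 -0.0003  0.1508] toolx deg -9.52 toolz [ 0.  0. -1.] F [-0.1 -0.1 -0.5] gap -0.0003378944036495822 gf 0.0
red x,y [-0.155 -0.108 -0.062] [-0.013  0.01   0.018]
tab [-0.178 -0.176  0.233] [-0.171  0.002  0.014] [0.056 0.079 0.091]
tip [0.16  0.162 0.164 0.168] [-0.15   0.005  0.165]
```

View pics/lock.png

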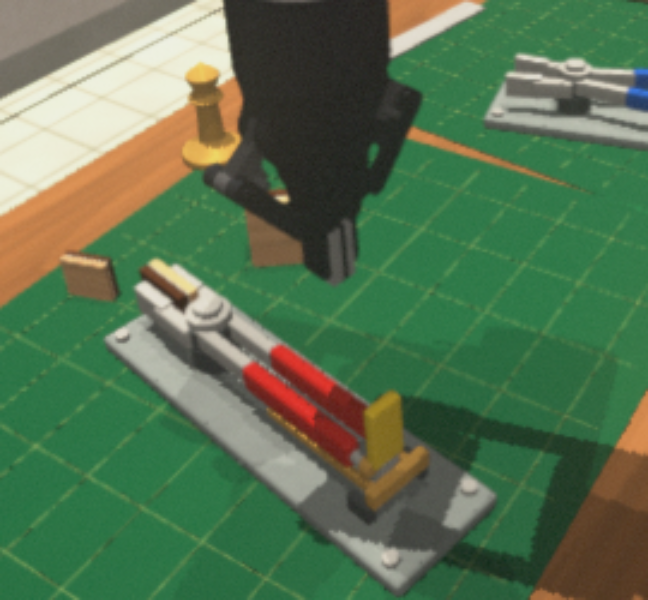

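The pliers are locked on the upright blank: the red handles now measure about ±17 mm and the blank is at ≈(165,280). The shut fingers hang at ≈(335,275), ahead of the yellow tab at (383,430), with tips at z≈0.161. I'll lower them to a tip height of about 0.06, in front of the tab, using up the clamping time.

Emit:
{"name": "drive_tool", "arguments": {
  "plan": [
    [0, 0, 0.025, 0, 0, 0, -1],
    [0, 0, 0.025, 0, 0, 0, -1],
    [0, 0, 0.025, 0, 0, 0, -1],
    [0, 0, 0.015, 0, 0, 0, -1],
    [0, 0, 0.01, 0, 0, 0, -1],
    [0, 0, 0, 0, 0, 0, -1],
    [0, 0, 0, 0, 0, 0, -1],
    [0, 0, 0, 0, 0, 0, -1],
    [0, 0, 0, 0, 0, 0, -1],
    [0, 0, 0, 0, 0, 0, -1]
  ]
}}

```text
t: 10.25
tcp_pos: [0.5224, 0.2495, 0.0516]
tool_rot: [0.997, -0.083, 0.001, -0.0]
force: [-0.1, 0.3, -0.4]
finger_gap: 0.004
gripper_force: 0.0
```

Emit:
{"name": "drive_tool", "arguments": {
  "plan": [
    [-0.005, 0, 0, 0, 0, 0, -1],
    [-0.005, 0, 0, 0, 0, 0, -1],
    [-0.005, 0, 0, 0, 0, 0, -1],
    [-0.004, 0, 0, 0, 0, 0, -1],
    [-0.004, 0, 0, 0, 0, 0, -1],
    [-0.004, 0, 0, 0, 0, 0, -1]
  ]
}}

```text
t: 10.85
tcp_pos: [0.4983, 0.2536, 0.0512]
tool_rot: [0.997, -0.082, 0.003, -0.0]
force: [5.8, -4.0, -3.4]
finger_gap: 0.003
gripper_force: 3.1
```

```bash
python3 st.py
```

```text
t 10.85 pliers xyz [-0.1629 -0.      0.0512] toolx deg -9.44 toolz [ 0.007 -0.    -1.   ] F [ 5.8 -4.  -3.4] gap 0.0027353804484598365 gf 3.0803459230810404
```

Emit:
{"name": "drive_tool", "arguments": {
  "plan": [
    [-0.004, 0, 0, 0, 0, 0, -1],
    [-0.004, 0, 0, 0, 0, 0, -1],
    [-0.004, 0, 0, 0, 0, 0, -1],
    [-0.003, 0, 0, 0, 0, 0, -1],
    [0, 0, 0, 0, 0, 0, -1]
  ]
}}

```text
t: 11.35
tcp_pos: [0.4798, 0.2565, 0.0508]
tool_rot: [0.997, -0.083, -0.0, -0.0]
force: [1.3, 0.5, 0.2]
finger_gap: 0.003
gripper_force: 0.8
```

```bash
python3 st.py
cat > red.py <<'E'
from h import *
s=snap("side")
th=np.radians(-9.5); o=np.array([.659,.2267]); ex=np.array([np.cos(th),np.sin(th)]);ey=np.array([-np.sin(th),np.cos(th)])
v,u=np.mgrid[150:400,130:400]; uv=np.c_[u.ravel(),v.ravel()]; W=bydepth(s,uv)
L=np.c_[(W[:,:2]-o)@ex,(W[:,:2]-o)@ey,W[:,2]]; hsv=cv2.cvtColor(s["image"],cv2.COLOR_RGB2HSV)[uv[:,1],uv[:,0]].astype(int)
red=((hsv[:,0]<7)|(hsv[:,0]>172))&(hsv[:,1]>150)&(hsv[:,2]>40)&(L[:,2]>.047)&(L[:,2]<.055)
print("red x,y",*[np.percentile(L[red,j],[2,50,98]).round(3) for j in(0,1)])
yel=(abs(hsv[:,0]-26)<7)&(hsv[:,1]>130)&(L[:,2]>.055)&(L[:,2]<.1)&(abs(L[:,1])<.03)&(L[:,0]<0)
print("tab",*[np.percentile(L[yel,j],[2,50,98]).round(3) for j in(0,1,2)])
E
python3 red.py
```

```text
t 11.35 pliers xyz [-1.817e-01 -1.000e-04  5.080e-02] toolx deg -9.5 toolz [-0.001  0.    -1.   ] F [1.3 0.5 0.2] gap 0.0030830586975796677 gf 0.8496077824383974
red x,y [-0.152 -0.106 -0.06 ] [-0.027  0.027  0.038]
tab [-0.21  -0.205 -0.194] [-0.008  0.007  0.013] [0.056 0.076 0.08 ]
```

The pliers have sprung open (the handles are wide again). Now I'll move the fingers back off the tab, lift clear, and check the end state.

Emit:
{"name": "drive_tool", "arguments": {
  "plan": [
    [0.01, 0, 0, 0, 0, 0, -1],
    [0.015, 0, 0, 0, 0, 0, -1],
    [0.015, 0, 0, 0, 0, 0, -1],
    [0.005, 0, -0.01, 0, 0, 0, -1],
    [0, 0, -0.04, 0, 0, 0, -1],
    [0, 0, -0.04, 0, 0, 0, -1],
    [0, 0, -0.04, 0, 0, 0, -1],
    [-0.04, 0, -0.02, 0, 0, 0, -1],
    [-0.04, 0, 0, 0, 0, 0, -1],
    [0, 0, 0, 0, 0, 0, -1]
  ]
}}

```text
t: 12.4
tcp_pos: [0.439, 0.2619, 0.2015]
tool_rot: [0.997, -0.082, -0.003, 0.001]
force: [-0.7, 0.4, 0.2]
finger_gap: -0.005
gripper_force: 0.0
```

```bash
python3 st.py; python3 red.py
python3 - <<'E'
from h import *
a=snap("side")["image"][130:400,130:490,::-1]; cv2.imwrite("pics/end.png",cv2.resize(a,None,fx=2.2,fy=2.2))
E
```

```text
t 12.4 pliers xyz [-0.2228 -0.0016  0.2015] toolx deg -9.38 toolz [-0.007 -0.001 -1.   ] F [-0.7  0.4  0.2] gap -0.0054620276514671835 gf 0.0
red x,y [-0.152 -0.107 -0.061] [-0.031  0.023  0.038]
tab [-0.177 -0.176 -0.169] [-0.007  0.005  0.013] [0.056 0.075 0.088]
```

View pics/end.png

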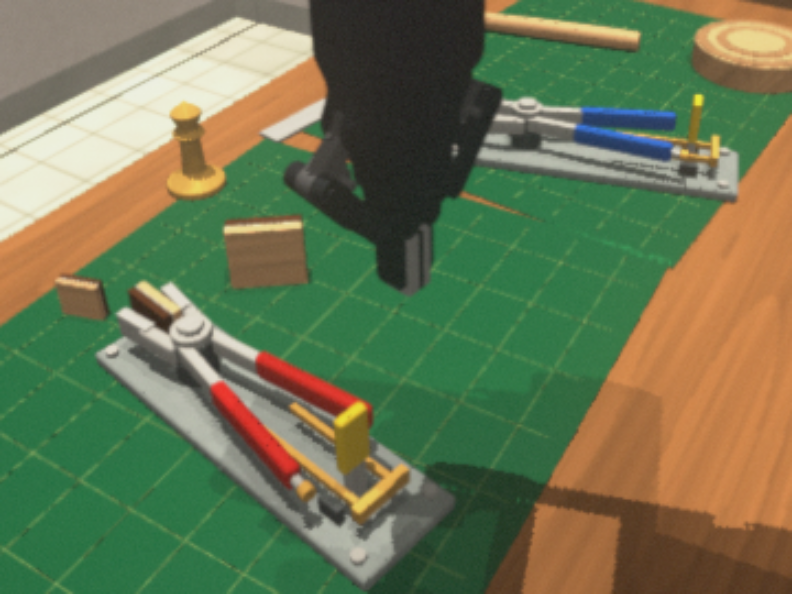

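The red pliers are open (handles ≈(255,430) and (310,385)), the lever is upright at (350,435), and the blank stands between the jaws at (155,305). The blue pliers are still open and the arm is clear of everything.

```bash
python3 -c "
from station import manip
print(manip.sign_off())"
```

```text
the job is handed in; nothing more can be done
None
```

I locked the red pliers on the blank, left them clamped hands-off for about two seconds, released them with the yellow lever, and handed in the job (no verdict came back); the final picture shows the blank standing between the open jaws and the blue pliers still open.

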